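# Hold the case lid at its balance point

## Robot

A 7-joint arm with a two-finger parallel gripper is mounted at the origin on a cart in front of the work surface, level with it; the furniture and walls round the work are solid. World frame = base frame: x ahead of the robot, y to its left, z up, the work surface at z = 0. Lengths are in m, angles in rad, forces in N, time in s.
With the tool pointing down it reaches from about 0.4 to 0.85 m from the base axis. Payload 10.4 kg.
Tool frame: the origin (TCP) lies midway between the tips of the shut fingers; the grasp point (between the pads) lies 19 mm behind it; z points along the fingers, y is the line along which they close (so a half turn about z gives the same grasp; the last joint's range is limited). The gripper opens to 85 mm and grips with 20 to 120 N. Pads are 22 mm wide; open, the fingers measure 114 mm over their backs; the gripper's body (76 mm by 85 mm) begins 54 mm behind the grasp point. The pads swing forward as they close: fully open they stand 13 mm farther back than shut.
Start: joints at [-1.16, 0.332, -0.065, 1.46, 0.022, 1.35, -0.088], TCP at [0.263, 0.567, 0.231] pointing down, gripper open.
Joint ranges: [-2.6, 2.6], [-0.5, 2.12], [-1.47, 1.34], [0.16, 2.42], [-1.27, 4.41], [0.06, 2.06], [-2.6, 2.6]. Speed limits (rad/s): [2.22, 2.22, 2.79, 2.79, 3.14, 3.14, 3.14].

## Interface

Orientations are given as a unit quaternion [x, y, z, w].
In Python, from workcell import monitor, eyes, manip gives the robot as it stands.
- The arm moves only by the tool send_rows, never from a script. Its arguments are lists of equal length, an entry for each row: "offset": the shift along the tool's x, y, z in mm, a list of three; "roll": the turn about the tool's z in rad. In form: {"offset": [[tx, ty, tz], ...], "roll": [roll, ...]}. A call has exactly 5 rows; each row is the pose to reach, as a shift and turn from the pose commanded when the call began, along the tool's axes at that moment; what a row does not reach only later rows make up. A row lasts 1/12 s, in which the tool goes at most 41.7 mm and 7.16 degrees, less where a joint would pass 70% of its speed; a pose out of reach is approached as far as the arm can. A call with a gripper value outside its range is refused whole. "jaw" is the opening, from 0 (shut) to 1 (fully open), set as the call begins (left out, the last holds). The fingers move at their own pace and stop on an object; "newtons" is the grip in N (left out, the last holds). Time passes only in rows, so rows that repeat a pose let the fingers close, or fill a call up. It gives the time, the measured TCP pose, the force and the opening at its end, in the units of the state.
- monitor.get_obs(): the state, without advancing time (a new reading comes with each control period).
- eyes.camera(name): name is "scene" or "top" or "wrist"; returns (picture, depth): 420x560x3 uint8, blue, green, red; 420x560 float32, m along the optical axis (not along the pixel's ray), 0 where there is no reading.
- eyes.camera_params(name): a dict with "fovy" (degrees; the focal length in pixels is half the picture's height over the tangent of half this angle, whatever the lens; pixels are square), "cx", "cy" (the principal point, pixels), "R" (3x3) and "t" (3): a world point X has camera coordinates R X + t. Camera axes: x right, y down, z forward; pixel columns grow to the right and rows downward; lengths in m; the calibration is good to about 2 mm. A picture is of the moment at which its call begins: read the wrist's pose just before it. camera_params takes no time and is no camera call; for the wrist camera it gives the pose at the moment of the call.
- manip.hand_in(): hands the job in, once; it reports no verdict.
The state is a dict: "clock": time; "joint_pos": joint angles; "joint_velocities": joint speeds; "tau": joint torques, N m; "position": TCP position; "ee_rot": TCP orientation; "ft_force": force on the tool from outside, world axes, zero at the start; "torque": the same for the moment, N m; "grip_width": opening from 0.0 (shut) to 1.0 (fully open).
Only numpy, scipy, OpenCV 4.12 (cv2) and the standard library are available. Lean on these libraries where they do the work, as an engineer would, in place of code of your own. Each camera call takes 0.05 s, during which the arm holds its last target. There are 200 camera calls.

## Task

I want to fit a lid stay to the small grey case in the drawer. Lift the tape measure off its lid and stand it upright, without dropping it, on the drawer floor clear of the case; then take the lid by its barrel grip and swing it up to its balance point, where it would fall neither shut nor open, without letting it fall back or topple over. Finish while still holding the lid there by the grip, quite still, with the tape measure let go and the other tools left where they are.

Things in the scene. Friction and masses are not known exactly. Their poses are not given: they have to be found in the camera images.
- case: Grey box-shaped case fixed to the drawer floor: 110 (its x) x 120 (its y) x 75 mm high with the lid shut; base 40 mm high, deep lid 35 mm. Origin: centre of the underside; x points from the front (grip side) to the hinge side, y left, z up. Its place and its turn about the vertical (up to 0.35 rad either way from straight ahead) differ each time
- lid (a joint): Lid angle, rad: 0 shut, growing as the lid's front rises and swings back over the hinge; stop at 2.2. Turns almost freely and falls if let go. Lid with grip: 0.33 kg, centre of mass 61 mm before and 23 mm above the hinge line when shut, so it balances at 1.21 rad (70 degrees, still leaning to the front): below that it falls shut, beyond it falls open
- tape_measure: Tape measure standing on the shut lid: 34 mm thick (its x), 69 mm long (its y), 64 mm high, up to 0.34 kg. Origin: centre of the underside; z up. Grasp it across its thickness. Turned up to 1.5 rad either way from the case's own turn. The many hand tools seen flat in the drawer are inlaid flush and fixed: the whole drawer floor is level at z = 0 and things stand anywhere on it
- tape_roll: Bystander: roll of tape, 57 mm across, 19 mm high, lying flat at the left of the drawer; origin at the centre of its underside
- tin: Bystander: round tin, 64 mm across, 30 mm high, at the left of the drawer; origin at the centre of its underside
- hex_key: Bystander: hexagon key, 34 x 114 x 7 mm, lying at the right of the drawer; origin at the centre of its underside, long arm along its y
- screwdriver: Bystander: screwdriver, 21 x 155 x 20 mm, lying at the right of the drawer; origin at the centre of its underside, length along its y
- case_lid: The lid: a hollow shell open below, 110 x 120 x 35 mm, with the barrel grip at its front. Origin: middle of the hinge line, on the far upper rim of the base, 55 mm along +x and 40 mm up from the case's origin. Its axes are those of the case when shut and turn with the lid about y, the hinge line
- barrel_grip (a point): Aluminium barrel on a stalk 12 mm wide, 32 mm out from the middle of the lid's front wall. Barrel 18 mm in diameter, 24 mm long along the hinge direction (y). Point: its centre; lid shut: 142 mm before and 9 mm above the hinge line. Turns with the lid. Pinched from above on its flat ends it pivots between the fingers, so the gripper may keep pointing down
Not all that is in view belongs to the job. Of the things like the tape_measure, leave any that is purple; of the rest the smaller one is meant.

How it is judged:
By the outcome, as a careful person would: the job done as asked, in the order asked, and still so for the second after the job is handed in, while the arm keeps its last pose, push and grip.
It also fails if it takes over 54 s, if anything falls off the work surface, if the arm or the gripper's body presses on something with over 40 N, if the wrist force passes 120 N, or if a joint passes its speed limit or range.

## Working session

There is one attempt and no reset: what is moved stays moved. The work goes in short steps, Python scripts to look and compute and a tool call to move; the robot and the scene stay as the last step left them, time stands still between calls to the robot, and variables do not carry over. Pictures are saved under pics/ and viewed, on a budget of 10 in all, crops included, one or two more only if the job needs it, and the job is handed in when it is done.

Besides the shell and the picture viewer there is one more tool, called after "Emit:" as name([rows], argument=value, ...), one row to a line, values as JSON. send_rows: Moves the arm, as the interface text tells. Its arguments: {"type":"object","properties":{"offset":{"type":"array"},"roll":{"type":"array"},"jaw":{"type":"number"},"newtons":{"type":"number"}},"required":["offset","roll"]}

```bash
mkdir -p pics; ls
cat > h.py <<'E'
import numpy as np,cv2
from scipy.spatial.transform import Rotation as Ro
from workcell import monitor,eyes,manip
def grab(n):
    p=eyes.camera_params(n); im,d=eyes.camera(n); np.savez(f'{n}.npz',im=im,d=d,R=p['R'],t=p['t'],f=210/np.tan(np.radians(p['fovy'])/2),cx=p['cx'],cy=p['cy']); return im
def cloud(n):
    z=np.load(f'{n}.npz'); d=z['d']; v,u=np.mgrid[:420,:560]
    c=np.stack([(u-z['cx'])/z['f']*d,(v-z['cy'])/z['f']*d,d],-1)
    w=(c-z['t'])@z['R']; w[d==0]=np.nan; return z['im'],w
def tool(dw): # world shift (m) -> tool mm
    o=monitor.get_obs(); return Ro.from_quat(o['ee_rot']).inv().apply(dw)*1000
E
python3 - <<'E'
from h import *
o=monitor.get_obs(); print(o); print(Ro.from_quat(o['ee_rot']).as_matrix().round(3))
a=grab('top');b=grab('scene')
cv2.imwrite('pics/top.png',a);cv2.imwrite('pics/scene.png',b)
for n in('top','scene'):
    p=eyes.camera_params(n);print(n,-np.array(p['R']).T@p['t'],p['fovy'])
E
```

```text
pics
{'clock': 0.0, 'joint_pos': array([-1.15957839,  0.3328455 , -0.06469889,  1.46095236,  0.02157786,
        1.34990396, -0.08851371]), 'joint_velocities': array([-0.00054313, -0.00159557,  0.0002039 ,  0.00281796,  0.00044552,
        0.00116198, -0.00069575]), 'tau': array([-1.48544688e-03, -6.25440788e+01,  4.84745682e-02, -3.91605663e+01,
        1.61324884e-02,  9.81865218e-03, -4.07818982e-05]), 'position': array([0.26254993, 0.56675824, 0.23052712]), 'ee_rot': array([ 2.15211226e-01,  9.76567267e-01, -6.95349264e-04, -1.29775457e-04]), 'ft_force': array([-0.3040105 , -0.33273797, -0.84121253]), 'torque': array([-0.01849523,  0.02290881,  0.00864162]), 'grip_width': 0.9992694856749922}
[[-0.907  0.42  -0.001]
 [ 0.42   0.907 -0.001]
 [-0.    -0.001 -1.   ]]
top [ 0.47119759 -0.04105186  0.97791451] 44.54441690719527
scene [-0.16859112 -0.83494331  0.59211482] 42.00206754453055
```

View pics/top.png

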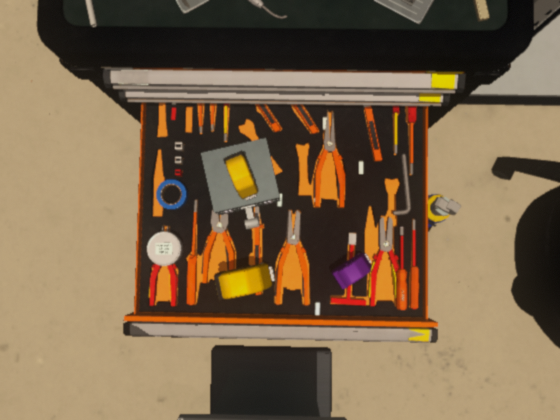

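View pics/scene.png

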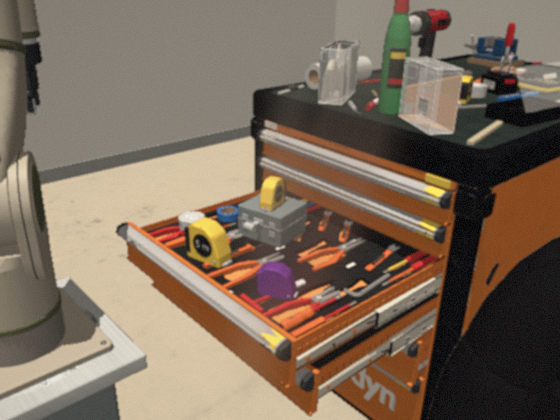

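Top view: the candidates are the yellow tape on the lid (240,175), a larger yellow one on the floor (245,280) and a purple one (350,270). The yellow thing at (440,208) is outside the drawer. The one on the lid is the smaller non-purple tape, so I choose that; the grip is at about (250,215). Next is a close crop plus measurement.

Run:
```python
from h import *
im,w=cloud('top'); 
c=im[120:310,140:430]; cv2.imwrite('pics/crop.png',cv2.resize(c,None,fx=2.7,fy=2.7,interpolation=cv2.INTER_CUBIC))
hsv=cv2.cvtColor(im,cv2.COLOR_BGR2HSV)
Z=w[...,2]
def rect(m,name):
    n,l,s,cen=cv2.connectedComponentsWithStats(m.astype(np.uint8))
    for i in range(1,n):
        if s[i,4]>60:
            k=l==i; p=w[k]; r=cv2.minAreaRect(p[:,:2].astype(np.float32)*1000); b=cv2.boxPoints(r)
            print(name,'px',cen[i].round(),s[i,4],'z',np.median(p[:,2]).round(4),'c',np.round(r[0],1),'sz',np.round(r[1],1),r[2], 'box',b.round().tolist())
inside=(w[...,0]>.3)&(w[...,0]<.78)&(w[...,1]<.35)&(w[...,1]>-.45)
rect(inside&(Z>.125)&(Z<.15),'tape top')
rect(inside&(Z>.066)&(Z<.085),'lid')
rect(inside&(Z>.04)&(Z<.066),'mid')
rect(inside&(Z>.012)&(Z<.035),'low')
for u,v in [(300,240),(250,217),(285,130),(285,90),(285,78),(285,325),(250,330),(140,250),(425,250),(285,20)]: print(u,v,w[v,u].round(3))
```

```text
tape top px [239. 171.] 726 z 0.1357 c [596.2  41.3] sz [61.  35.5] 21.60260009765625 box [[561.0, 47.0], [574.0, 14.0], [631.0, 36.0], [618.0, 69.0]]
lid px [239. 175.] 3209 z 0.0744 c [597.4  44.6] sz [110.5 120.3] 14.009632110595703 box [[529.0, 90.0], [558.0, -27.0], [666.0, -0.0], [636.0, 116.0]]
lid px [239. 282.] 896 z 0.0787 c [406.1  42.1] sz [48.7 83.7] 12.046300888061523 box [[374.0, 78.0], [391.0, -4.0], [439.0, 6.0], [421.0, 88.0]]
mid px [459.  96.] 77 z 0.0523 c [ 752.3 -352.9] sz [ 7.  35.5] 2.123182535171509 box [[748.0, -335.0], [749.0, -371.0], [756.0, -371.0], [755.0, -335.0]]
mid px [250. 214.] 340 z 0.0544 c [524.5  25.9] sz [ 41.1 117.4] 14.071331977844238 box [[490.0, 78.0], [519.0, -36.0], [559.0, -26.0], [530.0, 88.0]]
mid px [351. 272.] 698 z 0.06 c [ 429.4 -159.4] sz [35.2 64.6] 33.41143035888672 box [[397.0, -142.0], [433.0, -196.0], [462.0, -177.0], [426.0, -123.0]]
mid px [263. 275.] 150 z 0.0537 c [420.5   3.2] sz [52.3 24.4] 35.30527877807617 box [[392.0, -2.0], [406.0, -22.0], [449.0, 8.0], [435.0, 28.0]]
low px [171. 194.] 447 z 0.0178 c [566.3 178.
[... 472 characters left out ...]
] 27.008563995361328 box [[393.0, -8.0], [402.0, -24.0], [448.0, -0.0], [439.0, 16.0]]
low px [402. 290.] 371 z 0.0166 c [ 397.5 -255.7] sz [79.5 18.7] 0.22067728638648987 box [[358.0, -246.0], [358.0, -265.0], [437.0, -265.0], [437.0, -246.0]]
low px [281. 328.] 6504 z 0.0273 c [325.1 -30.2] sz [ 71.2 576.1] 2.268761157989502 box [[278.0, 256.0], [301.0, -319.0], [372.0, -317.0], [349.0, 259.0]]
300 240 [ 0.484 -0.067 -0.002]
250 217 [0.524 0.026 0.051]
285 130 [ 0.697 -0.034 -0.003]
285 90 [ 0.723 -0.034  0.166]
285 78 [ 0.739 -0.034  0.176]
285 325 [ 0.326 -0.041  0.014]
250 330 [0.318 0.023 0.028]
140 250 [ 0.459  0.24  -0.005]
425 250 [ 0.47  -0.301  0.011]
285 20 [ 0.793 -0.033  0.267]
```

View pics/crop.png

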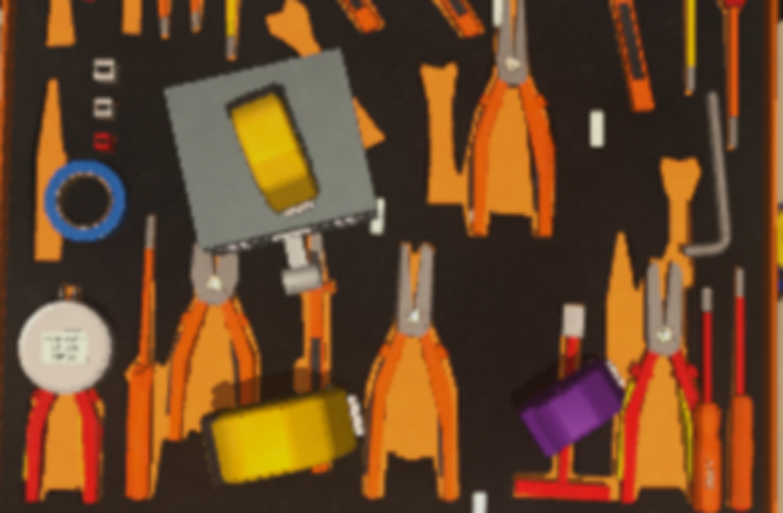

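Crop: tape on the lid spans (228,105) to (318,210), and the barrel grip is at (300,275). The lid fit is 110.5 x 120.3 mm at z 0.074 and yaw 14°, which matches the case. Next I refine the tape and compute the approach.

```bash
cat >> h.py <<'E'
def plan(tgt,ydeg=None):
    o=monitor.get_obs(); R=Ro.from_quat(o['ee_rot']); M=R.as_matrix(); dw=np.array(tgt)-o['position']
    a=np.degrees(np.arctan2(M[1,1],M[0,1])); print('pos',o['position'].round(4),'yaw_y',a.round(2),'tilt',M[:,2].round(4),'offset',R.inv().apply(dw*1000).round(1),'t',o['clock'],end=' ')
    if ydeg is not None: print('roll',np.radians((a-ydeg+180)%360-180).round(3),end='')
    print()
E
python3 - <<'E'
from h import *
im,w=cloud('top'); hsv=cv2.cvtColor(im,cv2.COLOR_BGR2HSV)
m=(w[...,2]>.082)&(w[...,2]<.15)&(w[...,0]>.53)&(w[...,0]<.67)&(abs(w[...,1]-.04)<.07)
for lo in(.082,.1,.12,.13):
    p=w[m&(w[...,2]>lo)]; r=cv2.minAreaRect(p[:,:2].astype(np.float32)*1000); print(lo,len(p),r)
p=w[m]; a=np.radians(21.6); L=p[:,:2]@[np.cos(a),np.sin(a)]; T=p[:,:2]@[-np.sin(a),np.cos(a)]
print('L',np.percentile(L,[0.5,99.5]),'T',np.percentile(T,[.5,99.5]),p[:,2].max())
g=w[(w[...,2]>.035)&(w[...,2]<.07)&(w[...,0]>.49)&(w[...,0]<.53)&(abs(w[...,1]-.02)<.04)]
ca=np.radians(14.0);print('grip',len(g),g.mean(0),'along y',np.percentile((g[:,:2]-[.5974,.0446])@[-np.sin(ca),np.cos(ca)],[1,99]))
plan([.596,.041,.2],-68.4)
E
```

```text
0.082 948 ((590.2522583007812, 37.96071243286133), (75.9301528930664, 36.20170593261719), 23.542388916015625)
0.1 887 ((592.9974975585938, 39.33774948120117), (69.93954467773438, 35.613380432128906), 22.723127365112305)
0.12 770 ((595.7604370117188, 40.577327728271484), (63.884918212890625, 35.461090087890625), 22.723125457763672)
0.13 565 ((594.7772216796875, 40.53120422363281), (54.23484802246094, 33.99481964111328), 23.02129364013672)
L [0.52698001 0.59977564] T [-0.19949272 -0.16429124] 0.14179984912888555
grip 165 [0.51532461 0.02369709 0.05434903] along y [-0.01214341  0.01139077]
pos [0.2625 0.5668 0.2306] yaw_y 65.15 tilt [-5.0e-04 -1.2e-03 -1.0e+00] offset [-523.6 -337.    31.1] t 0.1 roll 2.331
```

Run:
```python
from h import *
o=monitor.get_obs();R=Ro.from_quat(o['ee_rot']);d=(np.array([.593,.039,.2])-o['position'])*1000/4
for k in range(4):
    print((R*Ro.from_euler('z',.5775*k)).inv().apply(d).round(0))
```

```text
[-130.  -85.    8.]
[-156.   -0.    8.]
[-130.   85.    8.]
[-63. 142.   8.]
```

Emit:
send_rows([
  [-26,-17,2],
  [-52,-34,3],
  [-78,-51,5],
  [-104,-68,6],
  [-130,-85,8],
], roll=[0.1155,0.231,0.3465,0.462,0.5775], jaw=1)

```text
clock: 0.52
position: [0.3454, 0.4339, 0.223]
ee_rot: [0.487, 0.873, -0.0, -0.0]
ft_force: [0.9, -0.5, 0.3]
grip_width: 1.0
```

Emit:
send_rows([
  [-31,0,2],
  [-62,0,3],
  [-94,0,5],
  [-125,0,6],
  [-156,0,8],
], roll=[0.1155,0.231,0.3465,0.462,0.5775])

```text
clock: 0.93
position: [0.4282, 0.3016, 0.2152]
ee_rot: [0.715, 0.699, -0.0, -0.0]
ft_force: [-0.6, 0.6, 0.8]
grip_width: 0.996
```

Emit:
send_rows([
  [-26,17,2],
  [-52,34,3],
  [-78,51,5],
  [-104,68,6],
  [-130,85,8],
], roll=[0.1155,0.231,0.3465,0.462,0.5775])

```text
clock: 1.35
position: [0.5108, 0.1702, 0.2072]
ee_rot: [0.885, 0.466, -0.0, -0.0]
ft_force: [0.9, -0.2, -0.7]
grip_width: 0.999
```

Emit:
send_rows([
  [-13,28,2],
  [-25,57,3],
  [-38,85,5],
  [-50,114,6],
  [-63,142,8],
], roll=[0.1155,0.231,0.3465,0.462,0.5775])

```text
clock: 1.77
position: [0.5932, 0.0385, 0.1992]
ee_rot: [0.981, 0.195, 0.0, -0.0]
ft_force: [0.3, 0.0, 0.5]
grip_width: 0.999
```

Run:
```python
from h import *
plan([.593,.039,.2],-67.4); print(monitor.get_obs()['joint_pos'].round(2))
```

```text
pos [0.5932 0.0385 0.1992] yaw_y -67.52 tilt [-0.e+00  1.e-04 -1.e+00] offset [ 0.  -0.5 -0.8] t 1.7667 roll -0.002
[-0.59  0.31  0.55  1.62 -0.17  1.27 -1.19]
```

Emit:
send_rows([
  [0,0,25],
  [0,0,55],
  [0,0,80],
  [0,0,100],
  [0,0,109],
], roll=[0,0,0,0,0])

```text
clock: 2.18
position: [0.5907, 0.0397, 0.0871]
ee_rot: [0.98, 0.198, -0.002, -0.0]
ft_force: [-0.3, -0.8, 1.1]
grip_width: 1.0
```

Emit:
send_rows([
  [0,0,0],
  [0,0,0],
  [0,0,0],
  [0,0,0],
  [0,0,0],
], roll=[0,0,0,0,0], jaw=0.25, newtons=40)

```text
clock: 2.6
position: [0.5935, 0.0399, 0.0918]
ee_rot: [0.98, 0.198, 0.001, -0.0]
ft_force: [-0.9, -1.5, 3.7]
grip_width: 0.393
```

Emit:
send_rows([
  [0,0,0],
  [0,0,0],
  [0,0,0],
  [0,0,0],
  [0,0,0],
], roll=[0,0,0,0,0], jaw=0)

```text
clock: 3.02
position: [0.5935, 0.0399, 0.0918]
ee_rot: [0.98, 0.198, 0.001, -0.0]
ft_force: [-2.0, -0.4, 6.7]
grip_width: 0.393
```

Run:
```python
from h import *
plan([.593,.039,.09],-67.4); print(monitor.get_obs()['ft_force'])
cv2.imwrite('pics/w1.png',grab('wrist'))
```

```text
pos [0.5935 0.0399 0.0918] yaw_y -67.21 tilt [ 2.4e-03  7.0e-04 -1.0e+00] offset [-0.8  0.6  1.8] t 3.0167 roll 0.003
[-2.03192594 -0.38838873  6.74043916]
```

View pics/w1.png

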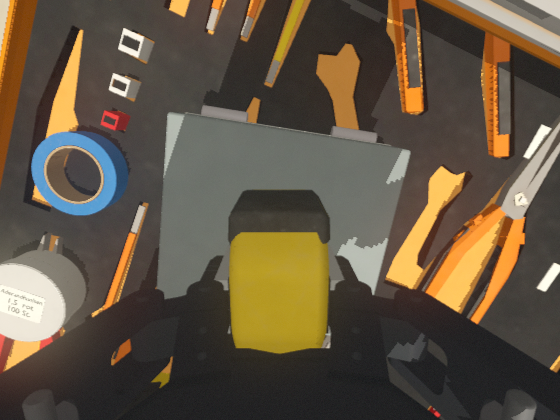

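The wrist view shows the tape held squarely between the fingers at (280,290); the opening of 0.393 is about 33 mm, as expected. Lifting.

Emit:
send_rows([
  [0,0,0],
  [0,0,-4],
  [0,0,-12],
  [0,0,-22],
  [0,0,-32],
], roll=[0,0,0,0,0], newtons=60)

```text
clock: 3.48
position: [0.5925, 0.0398, 0.1234]
ee_rot: [0.98, 0.198, -0.0, -0.0]
ft_force: [0.1, -0.1, -1.2]
grip_width: 0.391
```

Emit:
send_rows([
  [0,0,-10],
  [0,0,-18],
  [0,0,-24],
  [0,0,-28],
  [0,0,-28],
], roll=[0,0,0,0,0])

```text
clock: 3.9
position: [0.593, 0.0399, 0.1513]
ee_rot: [0.98, 0.198, 0.001, -0.0]
ft_force: [-0.0, 0.5, -1.8]
grip_width: 0.394
```

Run:
```python
from h import *
plan([.585,-.14,.15],-67.4); print(monitor.get_obs()['ft_force'])
im=grab('wrist');_,w=cloud('wrist')
cv2.imwrite('pics/w2.png',im)
s=grab('scene'); cv2.imwrite('pics/s2.png',cv2.resize(s[130:350,120:460],None,fx=2.3,fy=2.3))
# underside estimate from the scene cloud
im,w=cloud('scene'); m=(np.hypot(w[...,0]-.593,w[...,1]-.039)<.05)&(w[...,2]>.08)&(w[...,2]<.17); h=cv2.cvtColor(im,cv2.COLOR_BGR2HSV); m2=m&(h[...,0]>18)&(h[...,0]<35)&(h[...,1]>120)
print('tape z range',np.percentile(w[m2][:,2],[1,99]))
```

```text
pos [0.593  0.0399 0.1513] yaw_y -67.21 tilt [ 1.3e-03  5.0e-04 -1.0e+00] offset [-77.1 162.7   1.2] t 3.9 roll 0.003
[-0.00842375  0.45695032 -1.78958829]
tape z range [0.13842058 0.16935928]
```

View pics/s2.png

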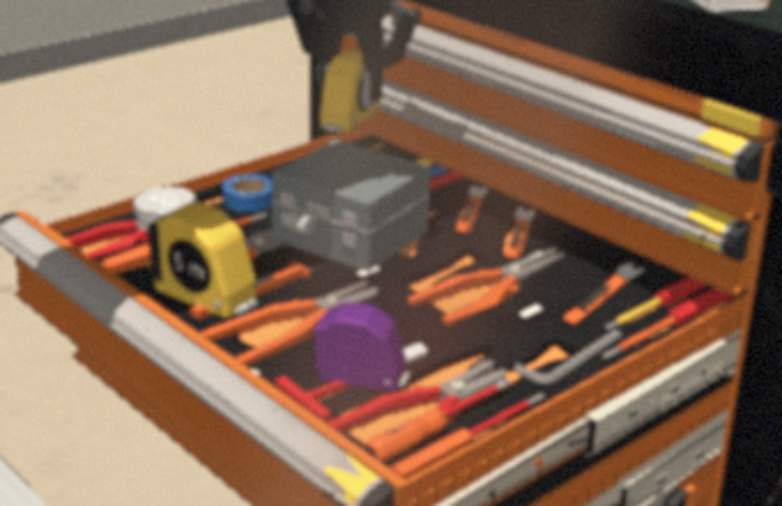

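The scene crop shows the tape held upright by the gripper at (345,90), above the shut case (350,205). Now I carry it to clear floor right of the case.

Emit:
send_rows([
  [-3,7,0],
  [-11,24,0],
  [-21,44,0],
  [-31,65,0],
  [-41,86,0],
], roll=[0,0,0,0,0])

```text
clock: 4.42
position: [0.5876, -0.0569, 0.1498]
ee_rot: [0.98, 0.198, -0.0, 0.0]
ft_force: [0.5, -1.1, -1.7]
grip_width: 0.39
```

Emit:
send_rows([
  [-10,21,0],
  [-20,42,0],
  [-28,60,0],
  [-33,71,0],
  [-36,77,0],
], roll=[0,0,0,0,0])

```text
clock: 4.83
position: [0.5841, -0.1427, 0.15]
ee_rot: [0.981, 0.196, -0.0, 0.0]
ft_force: [-0.3, 1.3, -2.8]
grip_width: 0.396
```

Emit:
send_rows([
  [0,0,8],
  [0,0,25],
  [0,0,45],
  [0,0,65],
  [0,0,85],
], roll=[0,0,0,0,0])

```text
clock: 5.25
position: [0.5848, -0.1382, 0.0636]
ee_rot: [0.98, 0.199, -0.0, -0.001]
ft_force: [0.3, 0.4, -0.8]
grip_width: 0.389
```

Emit:
send_rows([
  [0,0,13],
  [0,0,24],
  [0,0,33],
  [0,0,38],
  [0,0,40],
], roll=[0,0,0,0,0])

```text
clock: 5.67
position: [0.5847, -0.14, 0.0248]
ee_rot: [0.98, 0.198, -0.0, -0.0]
ft_force: [0.4, -0.8, -1.9]
grip_width: 0.39
```

Run:
```python
from h import *
plan([.585,-.14,.0174],-67.4); print(monitor.get_obs()['ft_force'])
```

```text
pos [ 0.5847 -0.14    0.0248] yaw_y -67.2 tilt [-4.e-04  1.e-04 -1.e+00] offset [0.3 0.1 7.4] t 5.6667 roll 0.004
[ 0.43721095 -0.82675819 -1.92938591]
```

Emit:
send_rows([
  [0,0,2],
  [0,0,4],
  [0,0,5.5],
  [0,0,6.5],
  [0,0,6.5],
], roll=[0,0,0,0,0])

```text
clock: 6.08
position: [0.5848, -0.1402, 0.0189]
ee_rot: [0.98, 0.198, 0.0, -0.0]
ft_force: [-1.1, -0.4, -1.7]
grip_width: 0.39
```

Emit:
send_rows([
  [0,0,0.5],
  [0,0,1],
  [0,0,1.5],
  [0,0,1.5],
  [0,0,1.5],
], roll=[0,0,0,0,0])

```text
clock: 6.5
position: [0.5847, -0.1402, 0.0173]
ee_rot: [0.98, 0.198, -0.0, -0.0]
ft_force: [-0.6, -1.2, -2.1]
grip_width: 0.388
```

Emit:
send_rows([
  [0,0,0.5],
  [0,0,1],
  [0,0,1.5],
  [0,0,1.5],
  [0,0,1.5],
], roll=[0,0,0,0,0])

```text
clock: 6.92
position: [0.5848, -0.1403, 0.0169]
ee_rot: [0.98, 0.197, 0.0, -0.0]
ft_force: [-5.7, 1.5, 11.3]
grip_width: 0.391
```

Emit:
send_rows([
  [0,0,0.5],
  [0,0,1],
  [0,0,1.5],
  [0,0,1.5],
  [0,0,1.5],
], roll=[0,0,0,0,0])

```text
clock: 7.33
position: [0.5848, -0.1403, 0.0168]
ee_rot: [0.98, 0.197, 0.0, -0.001]
ft_force: [-15.0, 4.1, 28.2]
grip_width: 0.39
```

Contact is clear, so I ease off the excess press and open.

Emit:
send_rows([
  [0,0,-0.8],
  [0,0,-1.6],
  [0,0,-2.2],
  [0,0,-2.2],
  [0,0,-2.2],
], roll=[0,0,0,0,0])

```text
clock: 7.75
position: [0.5848, -0.1403, 0.0169]
ee_rot: [0.98, 0.198, 0.0, -0.0]
ft_force: [-3.7, 1.1, 7.3]
grip_width: 0.39
```

Emit:
send_rows([
  [0,0,0],
  [0,0,0],
  [0,0,0],
  [0,0,0],
  [0,0,0],
], roll=[0,0,0,0,0], jaw=0.55, newtons=20)

```text
clock: 8.17
position: [0.5847, -0.1402, 0.0164]
ee_rot: [0.98, 0.198, -0.0, -0.0]
ft_force: [1.0, -0.3, -0.6]
grip_width: 0.551
```

Emit:
send_rows([
  [0,0,0],
  [0,0,0],
  [0,0,0],
  [0,0,0],
  [0,0,0],
], roll=[0,0,0,0,0], jaw=1)

```text
clock: 8.58
position: [0.5848, -0.1402, 0.0165]
ee_rot: [0.98, 0.198, 0.0, -0.0]
ft_force: [-0.2, 0.2, 0.3]
grip_width: 1.003
```

Emit:
send_rows([
  [0,0,-10],
  [0,0,-35],
  [0,0,-70],
  [0,0,-105],
  [0,0,-140],
], roll=[0,0,0,0,0])

```text
clock: 9.0
position: [0.5844, -0.1405, 0.1588]
ee_rot: [0.98, 0.197, 0.0, 0.0]
ft_force: [0.8, 0.5, 0.2]
grip_width: 1.002
```

Run:
```python
from h import *
s=grab('wrist');_,w=cloud('wrist')
m=(np.hypot(w[...,0]-.585,w[...,1]+.14)<.06)&(w[...,2]>.01)&(w[...,2]<.09)
p=w[m]; print(cv2.minAreaRect(p[:,:2].astype(np.float32)*1000),np.percentile(p[:,2],[5,50,99]))
top=p[p[:,2]>.05]; print(len(top),cv2.minAreaRect(top[:,:2].astype(np.float32)*1000))
t=grab('top'); im,w=cloud('top')
m=(w[...,2]>.066)&(w[...,2]<.085)&(w[...,0]>.5)&(abs(w[...,1]-.04)<.09)
cv2.imwrite('pics/t3.png',np.hstack([cv2.resize(t[120:320,140:420],None,fx=1.8,fy=1.8)[:360],cv2.resize(s,(280,210)) if 0 else cv2.resize(s,(290,360))]))
m=m&(w[...,1]>-.04)&(w[...,0]<.69);p=w[m];print('lid',cv2.minAreaRect(p[:,:2].astype(np.float32)*1000),np.median(p[:,2]))
g=w[(w[...,2]>.035)&(w[...,2]<.07)&(w[...,0]>.49)&(w[...,0]<.526)&(abs(w[...,1]-.02)<.03)];print('grip',g.mean(0),g.min(0),g.max(0))
plan([.513,.0235,.15],-76)
```

```text
((590.1783447265625, -137.81871032714844), (61.23340606689453, 35.39191818237305), 22.635456085205078) [0.04880028 0.060719   0.06448187]
3200 ((590.2491455078125, -137.82717895507812), (60.9039421081543, 35.13423156738281), 23.049081802368164)
lid ((597.6365356445312, 44.62891387939453), (110.91316986083984, 120.30352020263672), 13.880516052246094) 0.07441175422087278
grip [0.51413854 0.0233862  0.05477981] [0.50332432 0.01084753 0.04810967] [0.52548515 0.03652912 0.06056333]
pos [ 0.5876 -0.1415  0.1633] yaw_y -67.25 tilt [ 9.7e-03 -6.0e-04 -1.0e+00] offset [  -5.1 -181.    12.5] t 9.1 roll 0.153
```

View pics/t3.png

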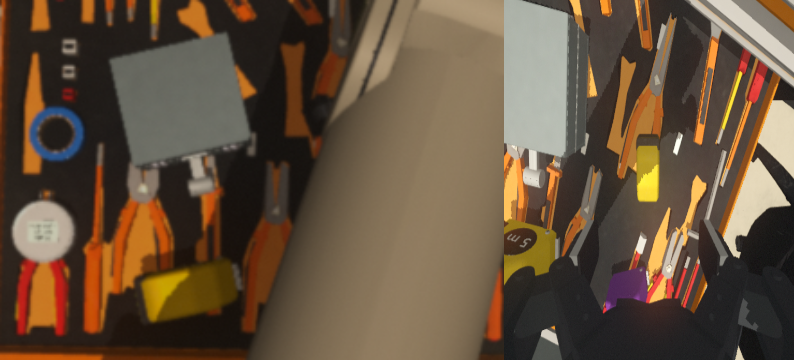

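The tape stands upright on the floor (composite (648,168); top at 64 mm, so upright) and the lid is unchanged. Next is the barrel grip.

Emit:
send_rows([
  [0,-15,0],
  [-1,-45,0],
  [-2,-80,0],
  [-3,-115,0],
  [-4,-145,0],
], roll=[0.03,0.06,0.09,0.12,0.15])

```text
clock: 9.52
position: [0.5238, -0.0063, 0.1567]
ee_rot: [0.992, 0.123, 0.0, -0.0]
ft_force: [0.6, -0.3, 0.6]
grip_width: 0.996
```

Run:
```python
from h import *
plan([.5132,.0236,.12],-76.05)
```

```text
pos [ 0.5238 -0.0063  0.1567] yaw_y -75.86 tilt [ 0.e+00  6.e-04 -1.e+00] offset [ -3.  -31.6  36.7] t 9.5167 roll 0.003
```

Emit:
send_rows([
  [-1,-15,5],
  [-2,-28,10],
  [-3,-32,20],
  [-3,-32,30],
  [-3,-32,36],
], roll=[0,0.003,0.003,0.003,0.003])

```text
clock: 9.93
position: [0.5137, 0.0213, 0.1192]
ee_rot: [0.993, 0.122, -0.0, 0.0]
ft_force: [-0.0, 0.0, -0.7]
grip_width: 0.999
```

Emit:
send_rows([
  [0,0,0],
  [0,0,0],
  [0,0,0],
  [0,0,0],
  [0,0,0],
], roll=[0,0,0,0,0], jaw=0.6)

```text
clock: 10.35
position: [0.5145, 0.0219, 0.1208]
ee_rot: [0.993, 0.122, 0.0, -0.0]
ft_force: [0.3, 0.7, 0.8]
grip_width: 0.602
```

Run:
```python
from h import *
plan([.5132,.0236,.027],-76.05)
cv2.imwrite('pics/w4.png',grab('wrist'))
im,w=cloud('wrist'); 
m=(w[...,2]>.066)&(w[...,2]<.085)&(w[...,0]>.52)&(abs(w[...,1]-.045)<.09)&(w[...,0]<.69);p=w[m];r=cv2.minAreaRect(p[:,:2].astype(np.float32)*1000);print('lid',r,np.median(p[:,2]))
g=w[(w[...,2]>.035)&(w[...,2]<.07)&(w[...,0]>.49)&(w[...,0]<.526)&(abs(w[...,1]-.02)<.03)];print('grip',len(g),np.mean(g,0),g.min(0),g.max(0))
```

```text
pos [0.5145 0.0219 0.1208] yaw_y -76.01 tilt [ 6.e-04  1.e-04 -1.e+00] offset [-0.9 -2.  93.8] t 10.35 roll 0.001
lid ((592.062255859375, 42.72408676147461), (93.95451354980469, 120.53550720214844), 14.057612419128418) 0.07444606058723538
grip 918 [0.51739107 0.02436452 0.05528604] [0.50549498 0.01064964 0.04840259] [0.52594978 0.03717488 0.0589688 ]
```

View pics/w4.png

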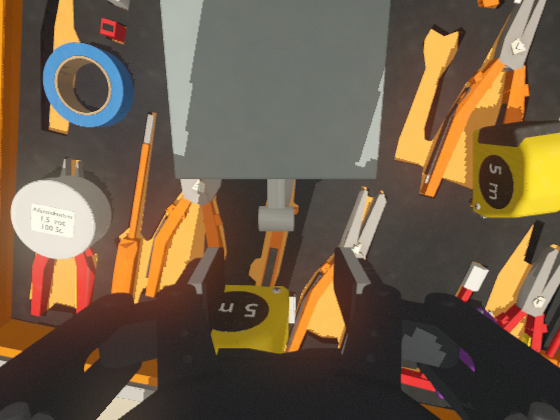

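The wrist view shows the barrel at (277,218), centred between the finger lines (~280). Descending and pinching.

Emit:
send_rows([
  [-1,-2,18],
  [-1,-2,42],
  [-1,-2,66],
  [-1,-2,86],
  [-1,-2,94],
], roll=[0,0,0,0,0])

```text
clock: 10.82
position: [0.5113, 0.0237, 0.0242]
ee_rot: [0.993, 0.122, -0.002, 0.0]
ft_force: [0.1, 0.0, -0.4]
grip_width: 0.605
```

Emit:
send_rows([
  [0,0,0],
  [0,0,0],
  [0,0,0],
  [0,0,0],
  [0,0,0],
], roll=[0,0,0,0,0], jaw=0.2, newtons=40)

```text
clock: 11.23
position: [0.5133, 0.0237, 0.0275]
ee_rot: [0.993, 0.122, 0.001, -0.0]
ft_force: [-0.6, -2.2, 3.6]
grip_width: 0.272
```

Emit:
send_rows([
  [0,0,0],
  [0,0,0],
  [0,0,0],
  [0,0,0],
  [0,0,0],
], roll=[0,0,0,0,0], jaw=0)

```text
clock: 11.65
position: [0.5133, 0.0237, 0.0274]
ee_rot: [0.993, 0.122, 0.001, -0.0]
ft_force: [-2.4, -2.7, 8.3]
grip_width: 0.272
```

Run:
```python
from h import *
plan([.5132,.0236,.027],-76.05); o=monitor.get_obs(); print(o['ft_force'],o['torque'])
R=Ro.from_quat(o['ee_rot']); c=np.radians(13.95)
th=0
for th in np.linspace(0,1.21,9):
    a=.0633+th; dx=142.3*(np.cos(.0633)-np.cos(a)); dz=142.3*(np.sin(a)-np.sin(.0633)); print(th.round(3),R.inv().apply([dx*np.cos(c),dx*np.sin(c),dz]).round(1),(dx.round(1),dz.round(1)))
```

```text
pos [0.5133 0.0237 0.0274] yaw_y -76.0 tilt [ 1.3e-03  4.0e-04 -1.0e+00] offset [-0.1  0.1  0.4] t 11.65 roll 0.001
[-2.42406243 -2.65094651  8.33924672] [-0.44791556  0.43049933 -0.03876954]
0.0 [0. 0. 0.] (np.float64(0.0), np.float64(0.0))
0.151 [  3.    0.  -21.3] (np.float64(3.0), np.float64(21.3))
0.302 [  9.2   0.  -41.9] (np.float64(9.1), np.float64(41.9))
0.454 [ 18.4   0.  -61.3] (np.float64(18.3), np.float64(61.3))
0.605 [ 30.4   0.  -79.1] (np.float64(30.3), np.float64(79.2))
0.756 [ 45.    0.  -94.9] (np.float64(44.9), np.float64(95.0))
0.908 [  61.8    0.  -108.4] (np.float64(61.7), np.float64(108.4))
1.059 [ 8.040e+01  1.000e-01 -1.191e+02] (np.float64(80.3), np.float64(119.2))
1.21 [ 1.005e+02  1.000e-01 -1.269e+02] (np.float64(100.3), np.float64(127.0))
```

Emit:
send_rows([
  [0.3,0,-4.3],
  [0.8,0,-8.5],
  [1.4,0,-12.8],
  [2.2,0,-17],
  [3,0,-21.3],
], roll=[0,0,0,0,0])

```text
clock: 12.07
position: [0.5157, 0.0243, 0.0482]
ee_rot: [0.993, 0.122, 0.0, 0.0]
ft_force: [4.1, -3.0, -3.7]
grip_width: 0.272
```

Emit:
send_rows([
  [1,0,-4.2],
  [2.2,0,-8.3],
  [3.4,0,-12.4],
  [4.8,0,-16.5],
  [6.2,0,-20.6],
], roll=[0,0,0,0,0])

```text
clock: 12.48
position: [0.5213, 0.0257, 0.0686]
ee_rot: [0.993, 0.122, -0.001, 0.0]
ft_force: [1.7, -5.1, -4.0]
grip_width: 0.275
```

Run:
```python
from h import *
plan([.5132+.0092*.97,.0236+.0092*.241,.027+.0419],-76.05); o=monitor.get_obs(); print(o['ft_force'],o['grip_width'])
grab('top'); im,w=cloud('top'); c=np.radians(13.95); H=np.array([.5976+.0534,.0446+.01326])
d=w[...,:2]-H; X=d@[np.cos(c),np.sin(c)]; Y=d@[-np.sin(c),np.cos(c)]
m=(abs(Y)<.055)&(X<-.03)&(X>-.1)&(w[...,2]>.045)&(w[...,2]<.15)
p=np.polyfit(X[m],w[...,2][m],1); print('lid slope rad',-np.arctan(p[0]),m.sum())
```

```text
pos [0.5213 0.0257 0.0686] yaw_y -75.99 tilt [-1.e-03 -4.e-04 -1.e+00] offset [ 0.9  0.1 -0.3] t 12.4833 roll 0.001
[ 1.696756   -5.1328755  -3.97881229] 0.27500989315408514
lid slope rad 0.1928287032475842 88
```

Emit:
send_rows([
  [1.6,0,-4],
  [3.4,0,-7.9],
  [5.2,0,-11.8],
  [7.2,0,-15.6],
  [9.2,0,-19.4],
], roll=[0,0,0,0,0])

```text
clock: 12.95
position: [0.5299, 0.0279, 0.0878]
ee_rot: [0.993, 0.122, -0.001, 0.0]
ft_force: [0.9, -4.8, -4.8]
grip_width: 0.275
```

Emit:
send_rows([
  [2.2,0,-3.7],
  [4.6,0,-7.3],
  [7,0,-10.9],
  [9.5,0,-14.4],
  [12,0,-17.8],
], roll=[0,0,0,0,0])

```text
clock: 13.37
position: [0.5413, 0.0307, 0.1055]
ee_rot: [0.993, 0.122, -0.001, 0.0]
ft_force: [-0.8, -4.4, -2.4]
grip_width: 0.275
```

Run:
```python
from h import *
plan([.5132+.0303*.97,.0236+.0303*.241,.027+.0792],-76.05); o=monitor.get_obs(); print(o['ft_force'],o['grip_width'])
s=grab('scene'); cv2.imwrite('pics/s5.png',cv2.resize(s[150:290,180:360],None,fx=4,fy=4))
```

```text
pos [0.5413 0.0307 0.1055] yaw_y -76.0 tilt [-2.2e-03 -5.0e-04 -1.0e+00] offset [ 1.3  0.1 -0.7] t 13.3667 roll 0.001
[-0.82081339 -4.42101853 -2.4454506 ] 0.27481886373209463
```

View pics/s5.png

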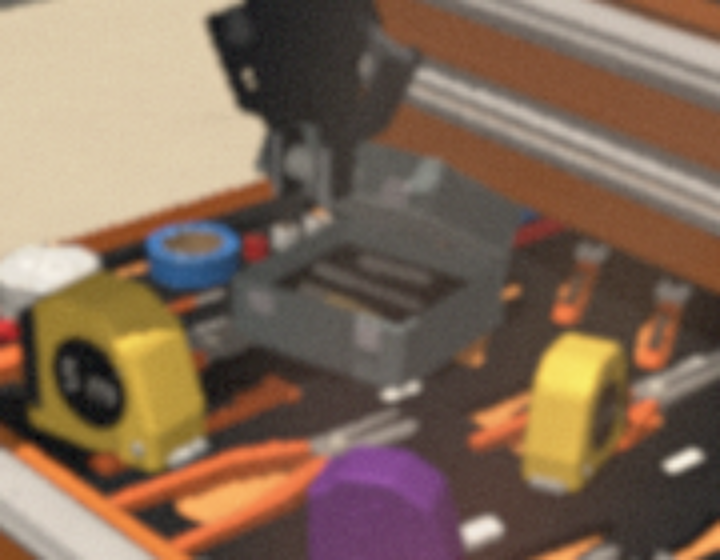

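The scene crop shows the lid rising with the barrel held at (300,165), and the tape standing at (575,410). Continuing along the arc.

Emit:
send_rows([
  [2.8,0,-3.3],
  [5.7,0,-6.5],
  [8.6,0,-9.7],
  [11.6,0,-12.8],
  [14.6,0,-15.8],
], roll=[0,0,0,0,0])

```text
clock: 13.83
position: [0.5554, 0.0342, 0.1214]
ee_rot: [0.993, 0.122, -0.001, 0.0]
ft_force: [-2.1, -5.7, -2.1]
grip_width: 0.273
```

Emit:
send_rows([
  [3.3,0,-2.8],
  [6.6,0,-5.6],
  [10,0,-8.3],
  [13.4,0,-10.9],
  [16.8,0,-13.5],
], roll=[0,0,0,0,0])

```text
clock: 14.25
position: [0.5718, 0.0383, 0.1349]
ee_rot: [0.993, 0.122, -0.001, 0.0]
ft_force: [-1.2, -5.2, -1.2]
grip_width: 0.271
```

Emit:
send_rows([
  [3.7,0,-2.3],
  [7.4,0,-4.5],
  [11.1,0,-6.6],
  [14.9,0,-8.7],
  [18.6,0,-10.7],
], roll=[0,0,0,0,0])

```text
clock: 14.67
position: [0.59, 0.0429, 0.1458]
ee_rot: [0.993, 0.122, -0.001, 0.0]
ft_force: [-3.0, -4.8, 0.0]
grip_width: 0.273
```

Run:
```python
from h import *
plan([.5132+.1003*.97,.0236+.1003*.241,.027+.127],-76.05); o=monitor.get_obs(); print(o['ft_force'],o['grip_width'])
```

```text
pos [0.59   0.0429 0.1458] yaw_y -76.0 tilt [-2.e-03 -3.e-04 -1.e+00] offset [21.   0.2 -8.2] t 14.6667 roll 0.001
[-2.9689848  -4.80216967  0.01014983] 0.2730724697663374
```

Emit:
send_rows([
  [4.5,0,-1.9],
  [9,0,-3.7],
  [13.5,0,-5.4],
  [17.5,0,-6.8],
  [20.1,0,-7.8],
], roll=[0,0,0,0,0])

```text
clock: 15.08
position: [0.6099, 0.0478, 0.1539]
ee_rot: [0.993, 0.122, -0.001, 0.0]
ft_force: [-1.5, -4.5, 1.6]
grip_width: 0.273
```

Emit:
send_rows([
  [0,0,0],
  [0,0,0],
  [0,0,0],
  [0,0,0],
  [0,0,0],
], roll=[0,0,0,0,0])

```text
clock: 15.5
position: [0.6097, 0.0478, 0.1538]
ee_rot: [0.993, 0.122, -0.001, 0.0]
ft_force: [-2.3, -4.2, 2.0]
grip_width: 0.271
```

Run:
```python
from h import *
plan([.5132+.1003*.97,.0236+.1003*.241,.027+.127],-76.05); o=monitor.get_obs(); print(o['ft_force'],o['grip_width'])
c=np.radians(13.95); H=np.array([.5976+.0534,.0446+.01326])
ims=[]
for n in('scene','wrist','top'):
    ims.append(grab(n)); im,w=cloud(n)
    d=w[...,:2]-H; X=d@[np.cos(c),np.sin(c)]; Y=d@[-np.sin(c),np.cos(c)];Z=w[...,2]-.04
    np.savez(f'l_{n}.npz',X=X,Y=Y,Z=Z)
    # in lid frame at th: f=-X ; lid pts
    th=1.21; f=-X*np.cos(th)+Z*np.sin(th); u=X*np.sin(th)*1+Z*np.cos(th)
    for nm,m in (('outer top',(abs(Y)<.055)&(f>.01)&(f<.105)&(abs(u-.035)<.008)),('inside/rim',(abs(Y)<.06)&(f>.01)&(f<.105)&(abs(u)<.006)),('front wall',(abs(Y)<.055)&(abs(f-.11)<.008)&(u>.003)&(u<.033)),('right side',(abs(Y+.06)<.004)&(f>.02)&(f<.1)&(u>0)&(u<.033))):
        if m.sum()>30:
            if nm in('outer top','inside/rim'): p=np.polyfit(f[m],u[m],1); print(n,nm,m.sum(),'th est',th+np.arctan(p[0]),'u mean',u[m].mean())
            elif nm=='front wall': p=np.polyfit(u[m],f[m],1); print(n,nm,m.sum(),'th est',th-np.arctan(p[0]),'f mean',f[m].mean())
            else: print(n,nm,m.sum(),f[m].min(),f[m].max(),u[m].min(),u[m].max())
s=ims[0]; cv2.imwrite('pics/s6.png',cv2.resize(s[120:260,190:370],None,fx=4.2,fy=4.2))
```

```text
pos [0.6097 0.0478 0.1538] yaw_y -75.99 tilt [-1.1e-03 -2.0e-04 -1.0e+00] offset [ 0.8  0.2 -0.2] t 15.5 roll 0.001
[-2.33685841 -4.18601901  2.04334789] 0.27103645335205234
scene inside/rim 1155 th est 1.1722574503315186 u mean -0.0004462549993672864
scene front wall 196 th est 1.2605432791548234 f mean 0.11042148577240624
scene right side 224 0.020065626512341034 0.09965563094611449 4.69507484595795e-05 0.03293719558747906
wrist outer top 15355 th est 1.17289821945504 u mean 0.03410566039428744
wrist front wall 13158 th est 1.316294634918746 f mean 0.10947849258314148
wrist right side 48 0.07335366203563762 0.09995284518676702 0.0320518857645054 0.03299592688437114
top outer top 86 th est 1.172577854628938 u mean 0.0324859071035435
```

View pics/s6.png

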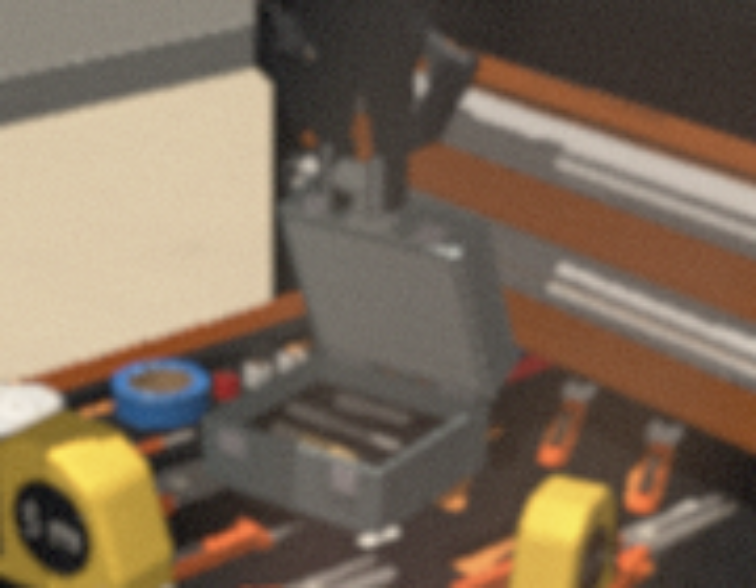

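The scene crop shows the lid up and leaning to the front, the barrel held at (350,185) and the tape standing at (565,530). The faces read about 1.172 rad from three cameras, against about 1.205 from kinematics. I'll resolve that with robust plane fits and bias checks on the floor.

```bash
cat > fit.py <<'E'
from h import *
def run():
  for n in('scene','wrist','top'):
    z=np.load(f'l_{n}.npz');X,Y,Z=z['X'],z['Y'],z['Z']; th=1.19
    f=-X*np.cos(th)+Z*np.sin(th); u=X*np.sin(th)+Z*np.cos(th)
    for nm,m,c in (('outer',(abs(Y)<.052)&(f>.015)&(f<.1)&(abs(u-.034)<.01),0.035),('inner',(abs(Y)<.045)&(f>.015)&(f<.095)&(abs(u)<.01),0),('floor',(X>-.35)&(X<.05)&(abs(Y)<.25)&(abs(Z+.04)<.006),None)):
        if m.sum()<60: continue
        A=np.c_[X[m],Y[m],Z[m]]
        for _ in range(6):
            mu=A.mean(0); nn=np.linalg.svd(A-mu,full_matrices=False)[2][2]; r=(A-mu)@nn; k=abs(r)<max(2.0*np.median(abs(r))*1.48,.0008); A=A[k]
        nn*=np.sign(nn[2]); print(n,nm,len(A),'n',nn.round(4),'th',round(float(np.arctan2(nn[0],nn[2])),4),'hinge offset',round(float(mu@nn),4),'rms',r.std().round(5))
if __name__=='__main__': run()
E
python3 fit.py
```

```text
scene inner 654 n [0.9213 0.0035 0.389 ] th 1.1713 hinge offset 0.0018 rms 0.00117
scene floor 6735 n [1.7e-03 3.0e-04 1.0e+00] th 0.0017 hinge offset -0.0403 rms 0.00136
wrist outer 12763 n [9.219e-01 9.000e-04 3.875e-01] th 1.1729 hinge offset 0.0366 rms 0.00029
wrist floor 37963 n [ 2.e-04 -2.e-04  1.e+00] th 0.0002 hinge offset -0.0406 rms 0.00062
top outer 61 n [ 0.9216 -0.004   0.388 ] th 1.1723 hinge offset 0.0349 rms 0.00022
top floor 16917 n [0.0017 0.0017 1.    ] th 0.0017 hinge offset -0.0408 rms 0.0017
```

The plane fits agree on 1.172 rad and the floor checks read level, so the lid is 0.038 rad short. I nudge about 5 mm along the tangent with a firmer grip, then re-measure.

Emit:
send_rows([
  [0,0,0],
  [1.3,0,-0.4],
  [2.6,0,-0.9],
  [3.9,0,-1.3],
  [5.2,0,-1.7],
], roll=[0,0,0,0,0], newtons=60)

```text
clock: 16.07
position: [0.6143, 0.0489, 0.1553]
ee_rot: [0.993, 0.122, -0.001, 0.0]
ft_force: [-1.5, -4.2, 0.2]
grip_width: 0.269
```

Emit:
send_rows([
  [0,0,0],
  [0,0,0],
  [0,0,0],
  [0,0,0],
  [0,0,0],
], roll=[0,0,0,0,0])

```text
clock: 16.48
position: [0.6144, 0.0489, 0.1553]
ee_rot: [0.993, 0.122, -0.001, 0.0]
ft_force: [-2.4, -5.1, 2.4]
grip_width: 0.268
```

```bash
cat >> fit.py <<'E'
def shoot():
  c=np.radians(13.95); H=np.array([.5976+.0534,.0446+.01326])
  for n in('scene','wrist','top'):
    grab(n); im,w=cloud(n); d=w[...,:2]-H
    np.savez(f'l_{n}.npz',X=d@[np.cos(c),np.sin(c)],Y=d@[-np.sin(c),np.cos(c)],Z=w[...,2]-.04)
  run(); o=monitor.get_obs(); print(o['clock'],o['position'],o['ft_force'],o['grip_width'],abs(o['joint_velocities']).max())
E
python3 -c "import fit;fit.shoot()"
```

```text
scene inner 689 n [0.9355 0.0015 0.3533] th 1.2097 hinge offset 0.0018 rms 0.00122
scene floor 6599 n [ 1.1e-03 -2.0e-04  1.0e+00] th 0.0011 hinge offset -0.0402 rms 0.00128
wrist outer 12109 n [9.350e-01 9.000e-04 3.547e-01] th 1.2082 hinge offset 0.0366 rms 0.00028
wrist floor 36607 n [ 1.e-04 -1.e-04  1.e+00] th 0.0001 hinge offset -0.0406 rms 0.00062
top floor 16947 n [0.0018 0.0018 1.    ] th 0.0018 hinge offset -0.0408 rms 0.0017
16.6333 [0.61439648 0.04891741 0.15528271] [-2.70277547 -4.4535145   2.14564346] 0.2711569477771062 0.0008111426234598729
```

Emit:
send_rows([
  [0,0,0],
  [0,0,0],
  [0,0,0],
  [0,0,0],
  [0,0,0],
], roll=[0,0,0,0,0])

```text
clock: 17.05
position: [0.6144, 0.049, 0.1553]
ee_rot: [0.993, 0.122, -0.001, 0.0]
ft_force: [-2.8, -4.3, 1.8]
grip_width: 0.271
```

Emit:
send_rows([
  [0,0,0],
  [0,0,0],
  [0,0,0],
  [0,0,0],
  [0,0,0],
], roll=[0,0,0,0,0])

```text
clock: 17.47
position: [0.6144, 0.0489, 0.1553]
ee_rot: [0.993, 0.122, -0.001, 0.0]
ft_force: [-2.6, -4.5, 2.2]
grip_width: 0.266
```

Run:
```python
import fit; from h import *
fit.shoot(); s=np.load('scene.npz')['im']; cv2.imwrite('pics/f.png',cv2.resize(s[120:320,160:440],None,fx=2.8,fy=2.8))
```

```text
scene inner 696 n [9.335e-01 7.000e-04 3.587e-01] th 1.204 hinge offset 0.0021 rms 0.00126
scene floor 6728 n [8.e-04 1.e-04 1.e+00] th 0.0008 hinge offset -0.0402 rms 0.00135
wrist outer 12087 n [9.350e-01 6.000e-04 3.547e-01] th 1.2082 hinge offset 0.0366 rms 0.00028
wrist floor 36531 n [ 1.e-04 -2.e-04  1.e+00] th 0.0001 hinge offset -0.0406 rms 0.00062
top floor 17116 n [0.0017 0.0016 1.    ] th 0.0017 hinge offset -0.0408 rms 0.00173
17.6167 [0.6144179  0.0489456  0.15529421] [-2.2678363  -4.96921512  2.57398532] 0.2697592245717258 0.002242109428867849
```

View pics/f.png

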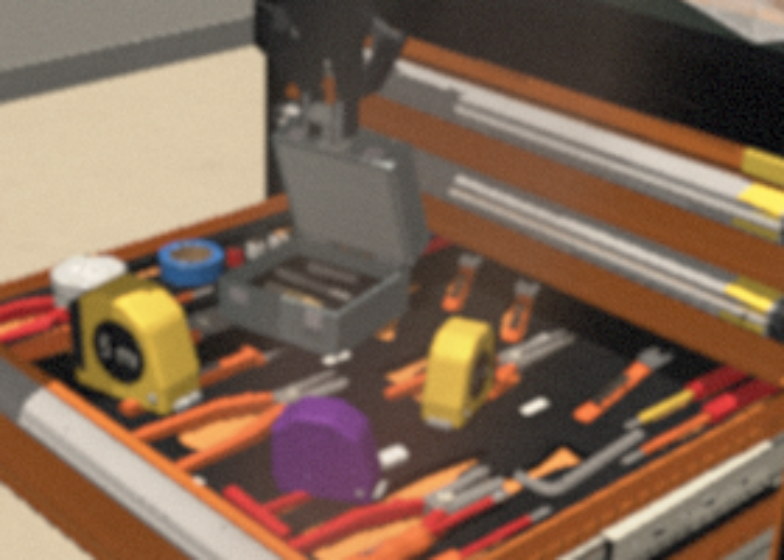

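The lid is held by the grip at (330,120) and steady at 1.208 rad. The tape stands free at (460,375), and the other tools are where they were. Handing in.

```bash
python3 -c "from workcell import manip;print(manip.hand_in())"
```

```text
the job is handed in; nothing more can be done
None
```

I handed the job in at about 17.6 s, with the gripper still holding the lid by its barrel at the balance point. I had lifted the small yellow tape measure off the lid, stood it on the drawer floor right of the case and let it go. It finished upright, its top at 64 mm.

- **Lid angle:** the last wrist-camera fit gave 1.208 rad, against the 1.21 rad target. The scene camera varied more, 1.204 to 1.210.
- **Correction made:** at the end of the planned swing, the arm's position implied about 1.205 rad, but all three cameras measured 1.172. I trusted the cameras, because their floor fits read level, and nudged the lid on by about 5 mm. The top camera could no longer see enough of the lid to confirm the final angle.
- **Stillness:** the tool position and the wrist-camera angle did not change over the last second. About 6 N of side and vertical force was left on the wrist.
- **Highest force:** I pressed the tape measure onto the floor with a peak of about 32 N at the wrist while finding contact, and eased off before opening.
- **Other tools:** they looked unmoved in the last picture. I did not measure their positions again.

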